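Clear the laptop base and hold its display at 60 degrees

TASK

Lift the steel touchpad bracket out of its pocket in the stripped laptop, without dropping it, and lay it flat in the plain blue tray, bridge upwards. Then take hold of the display, whose worn hinges no longer carry it, lower it to 60 degrees open (90 is upright, 0 is shut) and finish while still holding it there with the gripper so that the hinge screws can be reached: never let it fall shut. Leave the other things on the table where they are.

Things in the scene. Friction and masses are not known exactly. Their poses are not given: they have to be found in the camera images.
- laptop: Black laptop base, fixed to the table, 210 (its x) x 290 (its y) x 22 mm high, without keyboard. Origin: centre of the underside on the table; x points from its front edge (robot side) to its hinge edge, z up. A rectangular pocket 66 (x) x 102 (y) mm, 12 mm deep (floor 10 mm above the table), is centred at x = -35 mm, y = 0.
- hinge_axis (a point): Middle of the display's hinge axis, 27 mm above the table, at x = +100 mm of the laptop base; fixed to the base, its axes are those of the base. The hinge axis runs along the base's y.
- display_edge (a point): Middle of the free edge of the display (grey slab 196 x 288 x 9 mm, about 0.45 kg, dark screen facing the robot), 200 mm from the hinge axis, halfway through the thickness; pinch it here across the thickness. Its -x points from the hinge to this edge, y along the hinge, z out of the back. The hinge axis lies 4.5 mm in front of the slab's mid-plane: screen face z = -4.5 mm, back +4.5 mm from here.
- display (a joint): Opening angle of the display in rad: 0 shut flat on the base, 1.571 upright, 1.95 leaned back against its stop; 60 degrees is 1.047. Hinge friction keeps the display where it is within about 12 degrees of upright (it starts within 8); further forward it falls shut.
- bracket: Loose bright steel bracket, about 90 g: plate 60 (x) x 96 (y) x 3 mm with a raised bridge along y in its middle, 16 mm wide (x), 56 mm long, top 26 mm above the underside. Origin: centre of the underside. Starts in the laptop's pocket with about 3 mm of play, bridge up and 14 mm above the deck. Pinch the bridge across x.
- tray: Plain blue open tray without dividers, fixed, 150 (x) x 130 (y) x 28 mm, walls 4 mm, floor 4 mm. Origin: centre of the underside, z up. It stands left or right of the laptop (the white organiser is on the other side).
- organiser: White screw organiser with dividers, fixed, 150 x 130 x 28 mm, origin at the centre of the underside. Not used.
- screwdriver: Loose grey-handled screwdriver lying on the table left of the laptop, about 200 mm long, origin under its middle. Leave alone.
- screw_pot: Loose amber cup 64 mm across, 45 mm high, origin centre of underside. Leave alone.
- memory: Loose green memory module 30 x 68 x 4 mm, origin centre of underside. Leave alone.
Not all that is in view belongs to the job. Leave any green or purple look-alike of the bracket alone.

How it is judged:
By the outcome, as a careful person would: the job done as asked, in the order asked, and still so for the second after the job is handed in, while the arm keeps its last pose, push and grip.
It also fails if it takes over 48 s, if anything falls off the work surface, if the arm or the gripper's body presses on something with over 40 N, if the wrist force passes 120 N, or if a joint passes its speed limit or range.

ROBOT

A 6-joint arm with a two-finger parallel gripper is mounted at the origin on the work surface. World frame = base frame: x ahead of the robot, y to its left, z up, the work surface at z = 0. Lengths are in mm, angles in rad, forces in N, time in s.
With the tool pointing down it reaches from about 350 to 725 mm from the base axis. Payload 4.3 kg.
Tool frame: the origin (TCP) lies midway between the tips of the shut fingers; the grasp point (between the pads) lies 19 mm behind it; x points along the fingers, y is the direction in which the jaws open and shut, and the axes are right-handed (so a half turn about x gives the same grasp; the last joint's range is limited). The gripper opens to 85 mm and grips with 20 to 120 N. Pads are 22 mm wide; open, the fingers measure 114 mm over their backs; the gripper's body (76 mm by 85 mm) begins 54 mm behind the grasp point. The pads swing forward as they close: fully open they stand 13 mm farther back than shut.
Start: joints at [-1.398, 0.377, 0.081, 1.274, 0, 1.46], TCP at [160.461, -552.195, 231.329] pointing down, gripper open.
Joint ranges: [-2.72, 2.72], [-0.84, 1.66], [-1.02, 1.22], [-1.77, 2.12], [-1.37, 1.28], [-3.14, 3.14]. Speed limits (rad/s): [2.57, 2.57, 3.14, 3.14, 3.14, 3.14].

INTERFACE

Orientations are given as a unit quaternion [w, x, y, z].
In Python, from cell import bot gives the robot as it stands. Calls block until the motion is done:
- bot.move_to(position, orientation): joint-space move of the TCP to a pose.
- bot.move_straight(position, rot=None, velocity=150, max_force=None): straight line of the TCP; rot=None keeps the orientation; velocity is the mean speed in mm/s. With max_force (N) it stops when the force on the tool has changed by that much, and returns True; else False.
- bot.movej(angles): joint-space move.
- bot.gripper_to(opening): finger opening in mm; the grip force is fixed at half the most; returns when the fingers have stopped.
- bot.wait(seconds).
- bot.inverse_kinematics(position, orientation): joint angles nearest the present ones, or None.
- bot.sense(): the state.
- bot.snapshot(name): name is "side" or "top"; returns (picture, depth): 384x512x3 uint8, red, green, blue; 384x512 float32, mm along the optical axis (not along the pixel's ray), 0 where there is no reading.
- bot.camera_params(name): a dict with "fx", "fy", "cx", "cy" (pixels), "view" (4x4, takes a point from world to camera coordinates). Camera axes: x right, y up, looking along -z (the intrinsics and any distortion apply to the point x, -y, -z); pixel columns grow to the right and rows downward; lengths in mm; the calibration is good to about 2 mm. A picture is of the moment at which its call begins. camera_params takes no time and is no camera call.
A pose or a line that the arm cannot do raises bot.IKError and nothing moves.
- bot.close_job(): hands the job in, once; it reports no verdict.
Trained networks look in the newest picture that a camera, given by its name, has taken for a name from the list of things; names that differ only in an ending like _2 or _b are one class to them, and where a whole thing is asked for, a point or a joint stands for the part that bears it (a point fixed in the world has none). Each returns a list of dicts, best first, with "conf" (0 to 1); they miss things now and then, are a little off and sometimes report something else, mostly with a low value. They report only what shows in the picture. A call takes as long as a camera call. They do not tell look-alikes from the thing itself.
- bot.trace(camera, thing): "mask" (384x512 bool, what is visible of it) and "extent" ([left, top, width, height] in pixels, round what is visible of it).
The state is a dict: "t": time; "q": joint angles; "qd": joint speeds; "joint_torque": joint torques, N m; "eef_pos": TCP position; "eef_rot": TCP orientation; "wrist_force": force on the tool from outside, world axes, zero at the start; "ft_torque": the same for the moment, N m; "width": finger opening in mm.
Only numpy, scipy, OpenCV 4.12 (cv2) and the standard library are available. Lean on these libraries where they do the work, as an engineer would, in place of code of your own. Each camera call takes 0.05 s, during which the arm holds its last target. There are 200 camera calls.

## Working session

There is one attempt and no reset: what is moved stays moved. The work goes in short steps, each a Python script; the robot and the scene stay as the last script left them, time stands still between calls to the robot, and variables do not carry over. Pictures are saved under pics/ and viewed, about 8 in all and at most 12, crops included, and the job is handed in when it is done.

```bash
mkdir -p pics; ls; cat > h.py <<'E'
import numpy as np, cv2
from cell import bot
def snap(n,f=None):
    p,d=bot.snapshot(n)
    if f: cv2.imwrite(f'pics/{f}.png',p[:,:,::-1])
    np.savez(f'/tmp/{n}.npz',p=p,d=d)
    return p,d
def cloud(n,d):
    c=bot.camera_params(n); V=np.array(c['view'],float)
    v,u=np.mgrid[:d.shape[0],:d.shape[1]]
    pts=np.stack([u,v],-1).reshape(-1,1,2).astype(np.float64)
    K=np.array([[c['fx'],0,c['cx']],[0,c['fy'],c['cy']],[0,0,1.]])
    dist=np.array(c.get('dist',c.get('distortion',[0,0,0,0,0])),float)
    r=cv2.undistortPoints(pts,K,dist).reshape(*d.shape,2)
    P=np.stack([r[...,0]*d,-r[...,1]*d,-d,np.ones_like(d)],-1)
    W=P@np.linalg.inv(V).T
    W=W[...,:3]; W[d<=0]=np.nan
    return W
E
python3 - <<'E'
from h import *
for n in('top','side'):
    c=bot.camera_params(n);print(n,c)
    p,d=snap(n,n+'0');W=cloud(n,d)
    for t in('bracket','tray','organiser','display_edge','laptop'):
        for r in bot.trace(n,t):
            m=r['mask'];q=W[m];q=q[~np.isnan(q[:,0])]
            if len(q)==0:continue
            print(n,t,round(r['conf'],2),[int(x) for x in r['extent']],'med',np.median(q,0).round(),'lo',np.percentile(q,2,0).round(),'hi',np.percentile(q,98,0).round())
print(bot.sense())
a=cv2.imread('pics/top0.png');b=cv2.imread('pics/side0.png')
cv2.imwrite('pics/v1.png',cv2.resize(a,(800,600)));cv2.imwrite('pics/v2.png',cv2.resize(b,(800,600)))
E
```

```text
pics
top {'fx': 349.05183182752484, 'fy': 349.05183182752484, 'cx': 252.87422996246104, 'cy': 185.44942938265427, 'view': array([[-1.39889468e-02, -9.99890412e-01, -4.84496863e-03,
        -6.74755713e+00],
       [ 9.96410181e-01, -1.43445289e-02,  8.34325164e-02,
        -5.48886141e+02],
       [-8.34928720e-02, -3.66044304e-03,  9.96501652e-01,
        -9.66093298e+02],
       [ 0.00000000e+00,  0.00000000e+00,  0.00000000e+00,
         1.00000000e+00]])}
top bracket 0.88 [293, 248, 38, 36] med [ 321. -177.    3.] lo [ 278. -222.   -1.] hi [ 361. -135.   27.]
top bracket 0.84 [239, 198, 36, 23] med [484. -28.  13.] lo [454. -74.   8.] hi [511.  15.  37.]
top bracket 0.78 [173, 249, 38, 34] med [326. 156.   3.] lo [281. 113.  -2.] hi [371. 202.  27.]
top bracket 0.65 [216, 105, 35, 25] med [746.  32.   3.] lo [720. -15.  -1.] hi [780.  80.  27.]
top tray 0.64 [101, 178, 56, 55] med [498. 338.   4.] lo [424. 265.  -1.] hi [573. 404.  29.]
top tray 0.24 [241, 198, 33, 24] med [482. -31.  13.] lo [451. -77.   7.] hi [511.  15.  37.]
top organiser 0.91 [339, 176, 54, 58] med [ 484. -3
[... 1618 characters left out ...]
hi [629. 113. 224.]
{'t': 0.6, 'q': array([-1.39831277e+00,  3.77259817e-01,  8.10072708e-02,  1.27443181e+00,
       -1.33776461e-05,  1.46050012e+00]), 'qd': array([-3.88744526e-05, -1.91828049e-03, -4.76378879e-04, -9.81424823e-04,
       -2.43547342e-03,  1.55554505e-03]), 'joint_torque': array([-6.15686531e-04, -4.63237810e+01,  2.70008308e+01,  8.17481614e-04,
       -1.17117152e-04, -5.11485723e-06]), 'eef_pos': array([ 160.44845774, -552.18809078,  231.3551527 ]), 'eef_rot': array([-0.09968468, -0.70004713, -0.09960525,  0.70005412]), 'wrist_force': array([ 0.32467226, -0.163128  ,  0.32720249]), 'ft_torque': array([-0.01873422, -0.0083796 ,  0.00329542]), 'width': 85.43649600108854}
```

View pics/v1.png

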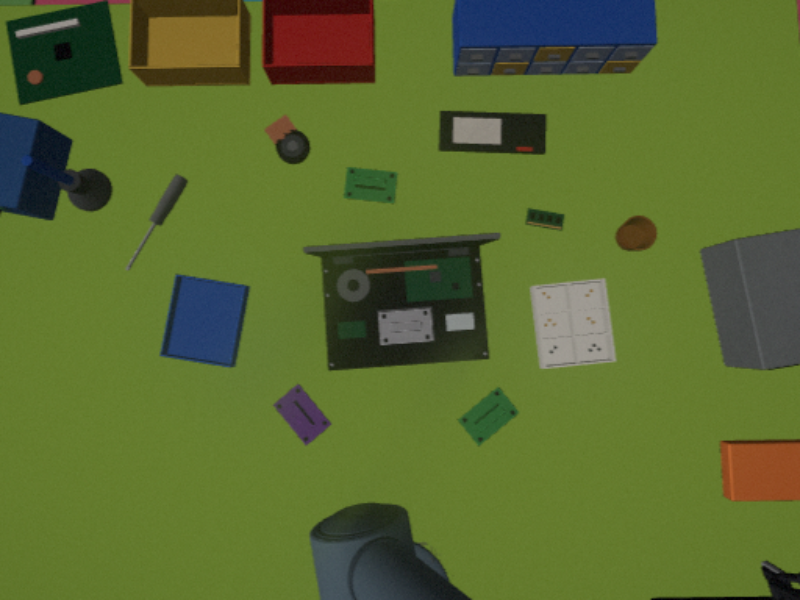

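View pics/v2.png

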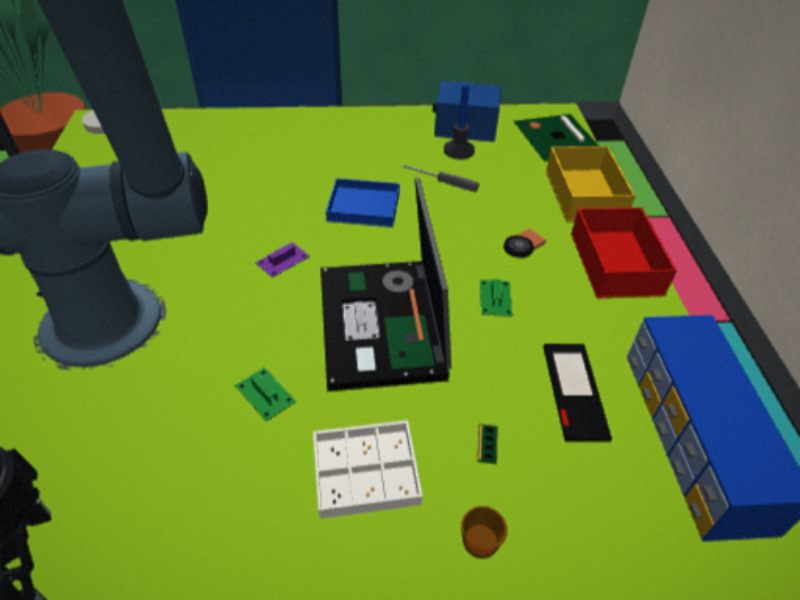

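The v1 picture shows four bracket candidates: bright steel at (405,326) in the laptop pocket, green at (371,185), green at (488,416) and purple at (302,413). The steel one fits: it is bright, it sits in the pocket, and its height is right (plate z≈13, bridge z≈37). The blue tray is at (205,320), the organiser at (572,322) and the display edge at about (400,243). Next I'll confirm the choice in a crop and fit the poses.

```bash
python3 - <<'E'
from h import *
def rect(q): 
    (c,s,a)=cv2.minAreaRect(q[:,:2].astype(np.float32)); return np.round(c,1),np.round(s,1),round(a,2)
for n in('top','side'):
    z=np.load(f'/tmp/{n}.npz');W=cloud(n,z['d']).reshape(-1,3);W=W[~np.isnan(W[:,0])]
    x,y,h=W.T
    box=lambda a,b,c,d,e,f:W[(x>a)&(x<b)&(y>c)&(y<d)&(h>e)&(h<f)]
    q=box(380,640,-200,150,16,28); print(n,'base',rect(q),np.median(q[:,2]),len(q))
    q=box(440,530,-85,25,31,42); print(n,'bridge',rect(q),np.median(q,0),q.mean(0),len(q))
    q=box(440,530,-85,25,6,16); print(n,'plate+floor',rect(q),np.median(q,0),len(q))
    q=box(400,600,240,430,12,34); print(n,'tray',rect(q),np.percentile(q[:,2],[50,95]),len(q))
    q=box(560,700,-190,140,60,250)
    for _ in range(3):
        c=q.mean(0);nn=np.linalg.svd(q-c,full_matrices=False)[2][2]; r=(q-c)@nn; q=q[abs(r)<6]
    print(n,'disp plane n',nn.round(3),'c',c.round(1),'top z',np.percentile(q[:,2],[50,99,99.8]).round(1),'y',np.percentile(q[:,1],[.5,99.5]).round(1),'rms',r.std().round(2))
    q=box(560,700,-190,140,205,250);print(n,'topedge x,y,z',q.mean(0).round(1),q.min(0).round(1),q.max(0).round(1),np.polyfit(q[:,1],q[:,0],1))
a=cv2.imread('pics/top0.png')[140:250,185:330];cv2.imwrite('pics/v3.png',cv2.resize(a,None,fx=5,fy=5,interpolation=cv2.INTER_CUBIC))
E
```

```text
top base (array([517.1, -29. ]), array([205.5, 290.7]), 3.33) 21.388998159907203 6420
top bridge (array([483.1, -30.7]), array([15.7, 55.7]), 3.94) [484.09605308 -30.73013343  34.99516216] [483.11623478 -30.94889313  35.16849478] 113
top plate+floor (array([484.4, -32. ]), array([ 66.8, 104.5]), 2.71) [485.57292899 -31.24770269  11.72113738] 699
top tray (array([499.1, 334.1]), array([130.8, 149.8]), 80.12) [25.07812663 29.35818338] 473
top disp plane n [-0.996 -0.059 -0.072] c [602.2 -24.5 195.7] top z [223.5 228.6 229.3] y [-164.7  117.2] rms 2.62
top topedge x,y,z [600.6 -25.2 223.7] [ 589.  -166.8  206.1] [613.3 117.5 229.8] [-5.87668299e-02  5.99087297e+02]
side base (array([520.1, -31.1]), array([211.5, 296. ]), 3.82) 19.908654293151017 4693
side bridge (array([483.9, -33. ]), array([15.6, 58.5]), 3.56) [483.71673843 -36.61816167  33.67053679] [483.97015909 -35.76850163  33.69703213] 72
side plate+floor (array([489. , -27.3]), array([ 84.9, 100.1]), 3.56) [487.44162285 -34.21219379  10.57663287] 471
side tray (array([500.3, 330. ]), array([137.3, 150.2]), 80.24) [20.71442743 26.39873141] 364
side disp plane n [0.994 0.066 0.089] c [607.2 -64.2 168.6] top z [181.5 225.5 226.7] y [-171.6  112.9] rms 2.36
side topedge x,y,z [602.5 -49.  220.8] [ 590.7 -171.7  205. ] [615.2 115.5 227.4] [-5.90712409e-02  5.99616725e+02]
```

View pics/v3.png

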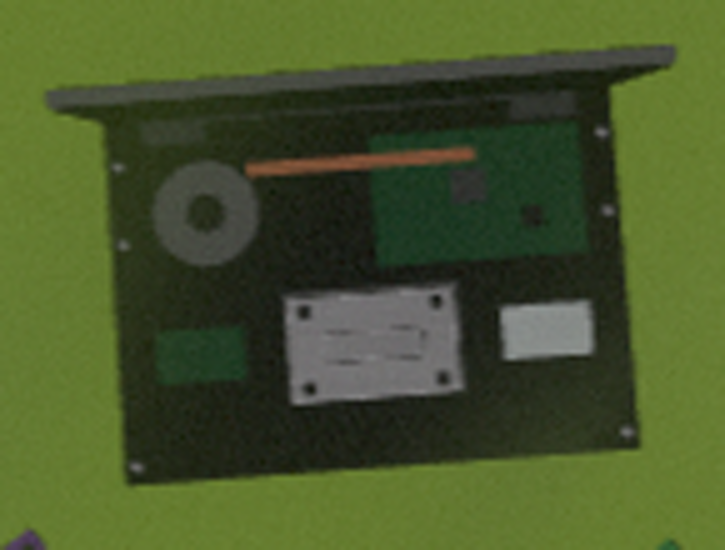

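The crop confirms it: the bright steel bracket sits in the pocket at crop pixel (375,343), with four corner holes and the bridge along y. Both cameras agree on the numbers:

| Thing | Position (mm) | Yaw |
|---|---|---|
| Laptop centre | about (519, -30) | 3.4° |
| Bracket | about (484, -31) | not set separately |
| Tray | about (499, 333) | -9.9° |
| Display | about 85° open | not set separately |

Picking the bracket now.

```bash
cat >> h.py <<'E'
from scipy.spatial.transform import Rotation as Ro
def quat(x,y):
    x=np.array(x,float);x/=np.linalg.norm(x);y=np.array(y,float);y/=np.linalg.norm(y)
    q=Ro.from_matrix(np.stack([x,y,np.cross(x,y)],1)).as_quat(); return [q[3],*q[:3]]
def down(yaw,s=1):
    a=np.deg2rad(yaw); return quat([0,0,-1],[s*np.cos(a),s*np.sin(a),0])
def st(l=''):
    s=bot.sense();print(l,'t',round(s['t'],2),'p',np.round(s['eef_pos'],1),'F',np.round(s['wrist_force'],1),'w',round(s['width'],1),'q',np.round(s['q'],2))
E
python3 - <<'E'
from h import *
for s in(1,-1): print(s,[np.round(bot.inverse_kinematics(p,down(y,s)),2) for p,y in(([483.8,-31.5,120],3.5),([499.3,333,100],-9.9))])
q=lambda s:bot.inverse_kinematics([483.8,-31.5,120],down(3.5,s))
s=min((1,-1),key=lambda s:np.abs(q(s)-bot.sense()['q']).max());print('use',s)
bot.gripper_to(28)
bot.move_to([483.8,-31.5,120],down(3.5,s));st('above')
print(bot.move_straight([483.8,-31.5,40],velocity=120))
print(bot.move_straight([483.8,-31.5,15.5],velocity=50,max_force=10));st('down')
bot.gripper_to(0);st('grip')
print(bot.move_straight([483.8,-31.5,130],velocity=80));st('lifted')
snap('side','s1');p,d=snap('top','t1')
b=cv2.imread('pics/s1.png')[80:290,130:350];cv2.imwrite('pics/v4.png',cv2.resize(b,None,fx=2.6,fy=2.6))
E
```

```text
1 [array([-0.2 ,  0.26, -0.38,  0.93,  0.  ,  1.31]), array([ 0.48,  0.49, -0.09,  0.99,  0.  ,  2.23])]
-1 [array([-0.2 ,  0.26, -0.38,  0.93,  0.  , -1.83]), array([ 0.48,  0.49, -0.09,  0.99,  0.  , -0.92])]
use 1
above t 3.41 p [484.2 -32.3 120.2] F [-0.6  0.2 -0. ] w 27.9 q [-0.2   0.26 -0.38  0.93 -0.    1.31]
False
False
down t 4.87 p [483.6 -31.4  15.3] F [ 0.4 -0.3  0.4] w 28.5 q [-0.2   0.38 -0.52  0.67 -0.    1.31]
grip t 5.12 p [484.2 -31.6  15.8] F [1.4 0.5 1.6] w 14.6 q [-0.2   0.38 -0.52  0.67  0.    1.31]
False
lifted t 6.71 p [483.3 -31.4 129.4] F [ 0.5 -0.2 -0.8] w 14.6 q [-0.2   0.26 -0.36  0.95 -0.    1.31]
```

View pics/v4.png

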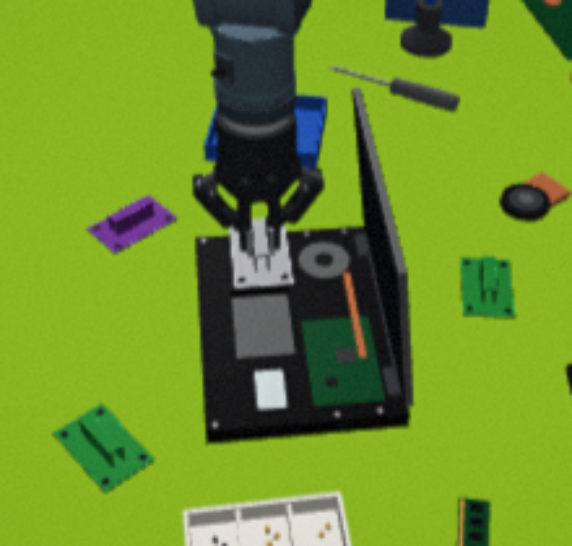

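The picture shows the bracket in the fingers at (262,250) and the grey pocket empty at (265,327). Placing it in the tray.

```bash
python3 - <<'E'
from h import *
bot.move_to([499.3,333,110],down(-9.9));st('over')
print(bot.move_straight([499.3,333,30],velocity=110))
print(bot.move_straight([499.3,333,8.8],velocity=30,max_force=5));st('down')
bot.gripper_to(36);st('open')
bot.move_straight([499.3,333,130],velocity=130);st('up')
p,d=snap('top','t2');snap('side','s2')
bot.move_to([430,120,300],down(3.4));st('clear')
p,d=snap('top','t3');W=cloud('top',d)
P=W.reshape(-1,3);P=P[~np.isnan(P[:,0])];x,y,h=P.T
q=P[(x>440)&(x<560)&(y>275)&(y<390)&(h>5.5)&(h<12)];print('plate',cv2.minAreaRect(q[:,:2].astype(np.float32)),np.median(q,0),len(q))
q=P[(x>440)&(x<560)&(y>275)&(y<390)&(h>24)];print('bridge',cv2.minAreaRect(q[:,:2].astype(np.float32)),np.median(q,0),len(q))
a=cv2.imread('pics/t3.png')[130:250,80:330];cv2.imwrite('pics/v5.png',cv2.resize(a,None,fx=3.2,fy=3.2))
# display from both cameras
snap('side','s3')
a=np.deg2rad(3.4);ex=np.array([np.cos(a),np.sin(a)]);ey=np.array([-np.sin(a),np.cos(a)])
for n in('top','side'):
    W=cloud(n,np.load(f'/tmp/{n}.npz')['d']);P=W.reshape(-1,3);P=P[~np.isnan(P[:,0])]
    u=(P[:,:2]-[519,-30])@ex;v=(P[:,:2]-[519,-30])@ey;z=P[:,2]
    m=(u>60)&(u<115)&(abs(v)<135)&(z>45);u,v,z=u[m],v[m],z[m]
    for lo in range(50,240,20):
        k=(z>lo)&(z<lo+20)
        if k.sum()>5:print(n,lo,k.sum(),'z',z[k].mean().round(1),'u',np.percentile(u[k],[5,50,95]).round(1))
    k=z>200;print(n,'zmax',np.percentile(z[k],[90,98,100]).round(1))
E
```

```text
over t 8.18 p [499.6 332.1 110. ] F [-0.4  0.1 -0.6] w 14.7 q [ 0.48  0.49 -0.07  1.01 -0.    2.23]
False
True
down t 9.69 p [498.9 332.8   9.9] F [-0.6  0.   4. ] w 14.8 q [ 0.48  0.58 -0.2   0.79 -0.    2.23]
open t 10.03 p [497.8 332.2   8.9] F [0.7 0.4 0.2] w 35.7 q [ 0.48  0.58 -0.2   0.79 -0.    2.23]
up t 11.12 p [498.7 332.7 129.1] F [-0.2 -1.2  0. ] w 35.9 q [ 0.48  0.48 -0.04  1.06  0.    2.23]
clear t 12.3 p [430.1 120.4 299.2] F [-0.1  0.6 -1.1] w 35.8 q [ 0.13  0.1  -0.1   1.37  0.    1.64]
plate ((533.3716430664062, 333.09222412109375), (113.7082290649414, 52.09712219238281), 89.12798309326172) [524.20927636 322.38686504   6.62613157] 143
bridge ((524.978759765625, 364.35675048828125), (79.82709503173828, 20.685693740844727), 49.098411560058594) [549.85840788 388.46963173  26.13693345] 13
top 50 30 z 61.8 u [95.  95.6 96.6]
top 70 34 z 80.8 u [92.6 93.7 94.6]
top 90 41 z 100.7 u [90.7 91.5 92.5]
top 110 38 z 120.4 u [88.3 89.3 90.3]
top 130 43 z 140.5 u [86.3 87.2 88.2]
top 150 50 z 160.9 u [84.  85.1 85.9]
top 170 43 z 180.2 u [81.8 82.8 84. ]
top 190 60 z 200.9 u [79.7 80.7 81.8]
top 210 542 z 224.3 u [79.  82.4 87.2]
top zmax [227.2 228.2 229.8]
side 50 49 z 60.2 u [95.6 96.4 97.5]
side 70 58 z 79.9 u [93.4 94.3 95.3]
side 90 52 z 100.2 u [91.1 92.2 93.2]
side 110 57 z 119.8 u [89.1 90.1 91. ]
side 130 62 z 139.4 u [87.  87.9 88.7]
side 150 66 z 159.2 u [84.7 85.9 86.8]
side 170 69 z 179.9 u [82.4 83.6 84.6]
side 190 78 z 201.2 u [80.5 81.3 82.3]
side 210 300 z 222.3 u [79.7 82.9 87.9]
side zmax [225.1 226.1 227.1]
```

View pics/v5.png

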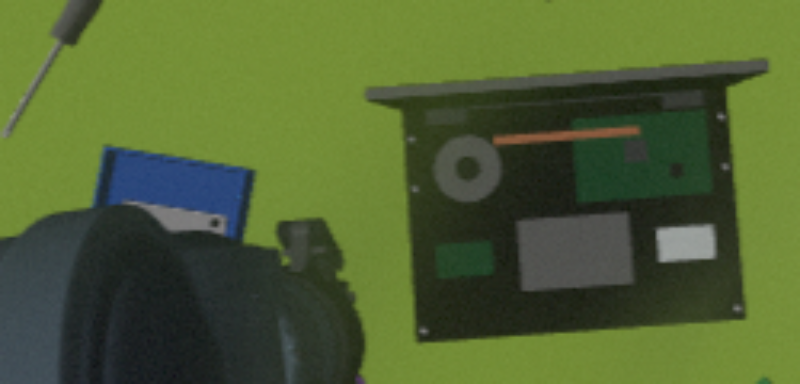

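The arm hides the tray at (200,200) in this view, so I'll recheck it later. The pocket is empty at (575,250). In both cameras the screen-face line passes through the hinge axis at u≈99.6, and the display stands at 83.9°. Taking hold of the display now.

```bash
cat >> h.py <<'E'
a=np.deg2rad(3.4);EX=np.array([np.cos(a),np.sin(a),0]);EY=np.array([-np.sin(a),np.cos(a),0]);EZ=np.array([0,0,1.])
H=np.array([519,-30,0])+99.6*EX+27*EZ
def dp(th,r):
    t=np.deg2rad(th);e=-np.cos(t)*EX+np.sin(t)*EZ;b=np.sin(t)*EX+np.cos(t)*EZ
    return H+r*e+4.5*b, quat(-e,b)
E
python3 - <<'E'
from h import *
for th,r in((83.9,255),(83.9,169),(72,169),(60,169)): print(th,np.round(dp(th,r)[0],1),np.round(bot.inverse_kinematics(*dp(th,r)),2))
bot.move_to(*dp(83.9,255));st('above')
p,d=snap('top','t4')
print(bot.move_straight(dp(83.9,169)[0],velocity=70,max_force=10));st('at')
bot.gripper_to(0);bot.wait(.2);st('grip')
snap('side','s4');snap('top','t5')
b=cv2.imread('pics/s4.png')[60:270,150:370];c=cv2.imread('pics/t4.png')[150:255,85:195]
cv2.imwrite('pics/v6.png',np.hstack([cv2.resize(b,(400,382)),cv2.resize(c,(400,382))]))
E
```

```text
83.9 [595.8 -25.4 281. ] [-0.16  0.32  0.12  1.27  0.02  1.35]
83.9 [605.  -24.9 195.5] [-0.16  0.36 -0.05  1.06  0.02  1.35]
72 [570.6 -26.9 189.1] [-0.2   0.13 -0.42  0.72  0.08  1.32]
60 [538.  -28.9 175.6] [-0.26 -0.06 -0.75  0.37  0.16  1.29]
above t 13.28 p [595.1 -24.4 280.9] F [-0.5  0.1  1.1] w 36.2 q [-0.16  0.32  0.12  1.27  0.02  1.35]
False
at t 14.71 p [605.4 -25.  196.2] F [ 0.1 -0.5 -0.2] w 35.8 q [-0.16  0.36 -0.05  1.06  0.02  1.35]
grip t 15.27 p [605.3 -25.  196.1] F [-1.6  0.9  4.9] w 8.1 q [-0.16  0.36 -0.05  1.06  0.02  1.35]
```

View pics/v6.png

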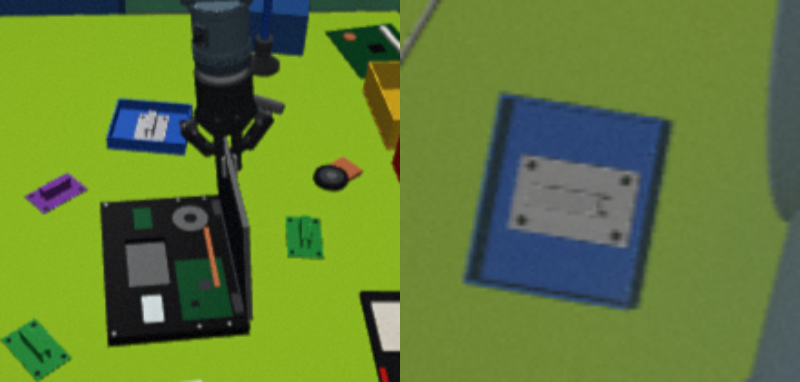

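The bracket lies flat in the tray, bridge up (right half, (575,200)). The gripper holds the middle of the display edge (left half, (230,145)). Lowering the display along the hinge arc.

```bash
python3 - <<'E'
from h import *
for th in np.linspace(83.9,60,13)[1:]:
    p,q=dp(th,169); bot.move_straight(p,q,velocity=25); s=bot.sense()
    F=s['wrist_force'];print(round(th,1),np.round(F,1),round(s['width'],1))
    if np.linalg.norm(F)>40:print('STOP');break
bot.wait(.3);st('end')
snap('side','s5');snap('top','t6')
for n in('top','side'):
    P=cloud(n,np.load(f'/tmp/{n}.npz')['d']).reshape(-1,3);P=P[~np.isnan(P[:,0])]
    R=P-H;u,v,z=R@EX,R@EY,R[:,2]
    for lo,hi in((-135,-65),(65,135)):
        k=(v>lo)&(v<hi)&(u>-120)&(u<10)&(z>25)&(z<185)
        # signed distance from the screen plane / opening angle by line fit
        vx,vz,cx,cz=cv2.fitLine(np.stack([u[k],z[k]],1).astype(np.float32),cv2.DIST_HUBER,0,.01,.01).ravel()
        print(n,lo,k.sum(),'angle',round(float(np.degrees(np.arctan2(abs(vz),abs(vx)))),1),'line at z=0:u',round(float(cx-cz*vx/vz),1))
b=cv2.imread('pics/s5.png')[60:270,150:370];c=cv2.imread('pics/t6.png')[80:260,85:345]
cv2.imwrite('pics/v7.png',np.hstack([cv2.resize(b,(400,382)),cv2.resize(c,(400,382))]))
E
```

```text
81.9 [-1.8  0.4  6.7] 8.4
79.9 [-1.4  0.6  6.2] 8.3
77.9 [-2.7 -0.3  6.6] 8.2
75.9 [-3.5 -0.1  7.1] 7.9
73.9 [-3.8  0.2  6.6] 8.1
72.0 [-3.5 -0.3  7.9] 8.3
70.0 [-3.5  0.7  7.7] 8.4
68.0 [-4.2  1.5  7.4] 8.3
66.0 [-5.   0.6  9.3] 7.8
64.0 [-6.9 -0.1  7.8] 8.4
62.0 [-6.6 -0.7  8.5] 8.1
60.0 [-7.1  0.4  8.9] 8.1
end t 20.27 p [538.  -28.9 176.1] F [-7.7  0.3 10.3] w 7.7 q [-0.26 -0.06 -0.75  0.37  0.16  1.29]
top -135 860 angle 59.8 line at z=0:u 11.2
top 65 856 angle 59.8 line at z=0:u 11.2
side -135 536 angle 60.0 line at z=0:u 10.6
side 65 216 angle 60.0 line at z=0:u 10.8
```

View pics/v7.png

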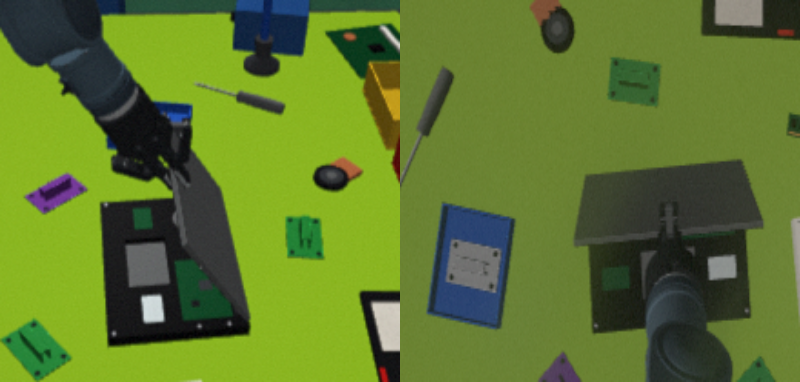

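The display stands at 59.8° to 60.0° in both cameras and is held at the middle of its free edge. The bracket is in the tray at (473,265), and the other things have not moved. Handing in.

```bash
python3 -c "
from h import *
st();bot.close_job()"
```

```text
t 20.37 p [538.  -28.9 176.1] F [-7.9 -0.2 10.3] w 7.7 q [-0.26 -0.06 -0.75  0.37  0.16  1.29]
the job is handed in; nothing more can be done
```

I lifted the steel bracket out of the laptop pocket and laid it flat in the blue tray, bridge up. I then pinched the display at the middle of its free edge, lowered it along the hinge arc to 60°, and handed in at 20.4 s while still holding it.

- **Display angle:** the last fit read 59.8° in the top camera and 60.0° in the side camera. Its back face was where the hinge geometry puts it, within 1 mm.
- **Grip and force:** the fingers read 7.7 mm on the 9 mm slab. They also read about 1 mm low on the bracket's bridge. The wrist force was about 13 N and steady.
- **Bracket:** the pictures show it lying in the tray. My one attempt to measure it there failed because the arm blocked the camera, so that check is by eye only.
- **Other things:** the pictures show no sign that the look-alikes, screwdriver or other visible items moved. I did not measure them, and the last crops did not show all of them.

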